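# Lay out the tasting board

## Robot

A 7-joint arm with a two-finger parallel gripper is mounted at the origin on a cart in front of the work surface, level with it; the furniture and walls round the work are solid. World frame = base frame: x ahead of the robot, y to its left, z up, the work surface at z = 0. Lengths are in mm, angles in rad, forces in N, time in s.
With the tool pointing down it reaches from about 400 to 900 mm from the base axis. Payload 5.6 kg.
Tool frame: the origin (TCP) lies on the centre line of the jaws, within the pads' length; the fingertips stand 19 mm ahead of it and the grasp point (between the pads) is the TCP; z points along the fingers, y is the line along which they close (so a half turn about z gives the same grasp; the last joint's range is limited). The gripper opens to 92 mm and grips with 3 to 60 N. Pads are 20 mm wide; open, the fingers measure 128 mm over their backs; the gripper's body (75 mm by 189 mm) begins 69 mm behind the grasp point.
Start: joints at [1.245, 0.468, -0.012, 1.603, 0.006, 1.071, -0.056], TCP at [181.338, -624.199, 233.592] pointing down, gripper open.
Joint ranges: [-2.53, 2.53], [-0.31, 2.02], [-1.57, 1.55], [0.28, 2.44], [-1.29, 4.43], [0.15, 1.84], [-2.92, 2.92]. Speed limits (rad/s): [2.57, 2.57, 3.14, 3.14, 3.14, 3.14, 3.14].

## Interface

Orientations are given as a unit quaternion [w, x, y, z].
In Python, from station import bot, snapshot, camera_model gives the robot as it stands.
- The arm moves only by the tool play_rows, never from a script. Its arguments are lists of equal length, an entry for each row: "offset": the shift along the world's x, y, z in units of 60 mm (1.0 is 60 mm), a list of three; "turn": the turn, a rotation vector about the world's x, y, z in units of 5 degrees (1.0 is 5 degrees), a list of three; "claw": the opening, from 0 (shut) to 1 (fully open). A call has exactly 10 rows; each row is the pose to reach, as a shift and turn from the pose commanded when the call began; what a row does not reach only later rows make up. A row lasts 1/8 s, in which the tool goes at most 62.5 mm and 10.7 degrees, less where a joint would pass 70% of its speed; a pose out of reach is approached as far as the arm can. A call with a gripper value outside its range is refused whole. The fingers move at their own pace and stop on an object; "force" is the grip in N (left out, the last holds). Time passes only in rows, so rows that repeat a pose let the fingers close, or fill a call up. It gives the time, the measured TCP pose, the force, the opening and the grip force at its end, in the units of the state.
- bot.sense(): the state, without advancing time (a new reading comes with each control period).
- snapshot(name): name is "scene" or "side" or "wrist"; returns the picture (384x512x3 uint8, red, green, blue); there is no depth.
- camera_model(name): a dict with "vertical_fov" (degrees; the focal length in pixels is half the picture's height over the tangent of half this angle, whatever the lens; pixels are square), "cx", "cy" (the principal point, pixels), "extrinsics" (4x4, takes a point from world to camera coordinates). Camera axes: x right, y up, looking along -z (the intrinsics and any distortion apply to the point x, -y, -z); pixel columns grow to the right and rows downward; lengths in mm; the calibration is good to about 2 mm. A picture is of the moment at which its call begins: read the wrist's pose just before it. camera_model takes no time and is no camera call; for the wrist camera it gives the pose at the moment of the call.
- bot.job_done(): hands the job in; it is judged then, once.
The state is a dict: "t": time; "qpos": joint angles; "qvel": joint speeds; "joint_efforts": joint torques, N m; "tcp_pos": TCP position; "tcp_rot": TCP orientation; "force": force on the tool from outside, world axes, zero at the start; "torque": the same for the moment, N m; "gripper_width": finger opening in mm; "finger_force": force on a finger pad.
Only numpy, scipy, OpenCV 4.12 (cv2) and the standard library are available. Lean on these libraries where they do the work, as an engineer would, in place of code of your own. Each camera call takes 0.05 s, during which the arm holds its last target. There are 200 camera calls.

## Task

Lay out the tasting board for the customers: lay the cut piece of focaccia in the big rectangular recess and put the clear cover over it, its foot fully down in the same recess. Behind it, as you see the board, stand the jam (the shorter jar) in the left round recess, the honey (the taller jar) in the right one, and the biscuit carton that stands by the jars upright in the recess between them, square with the board. Set everything down gently, topple nothing, and leave the bell and the payment terminal where they are.

Things in the scene. Friction and masses are not known exactly. Their poses are not given: they have to be found in the camera images.
- tasting_board: Fixed oak board with dark ends, 230 (x) x 330 (y) x 20 mm high. Origin: centre of underside; +x to its back, away from the robot, +y to its left end. Four recesses, floors 13 mm above the origin, 7 mm deep: rectangle 112 (x) x 168 (y) mm centred at x -50, y 0; two round, 74 mm across, at x 66, y 95 (left) and x 66, y -95 (right); small rectangle 56 (x) x 76 (y) mm at x 66, y 0.
- bread: Cut piece of focaccia, loose, 64 (x) x 118 (y) mm, 49 mm high with an uneven top, 0.1 kg. Origin: centre of its underside. Grip it across its 64 mm (x).
- cover: Clear rectangular hood, open below, dark wooden frame round its foot: 100 (x) x 155 (y) mm outside, 89 x 144 mm inside, 67 mm high inside, roof top at 72 mm, about 0.3 kg. On the roof a dark wooden grip 20 mm thick (x), 70 mm long (y), 32 mm high. Origin: centre of its lower edge; it starts standing on the worktop.
- jam: Jam jar, the shorter jar: body 60 mm in diameter, 86 mm high, lid 56 mm in diameter, about 0.36 kg. Origin: centre of its underside, z up.
- honey: Honey jar, the taller jar: body 60 mm in diameter, 100 mm high, lid 65 mm in diameter and 12 mm deep, about 0.44 kg. Origin: centre of its underside, z up.
- carton: Small upright biscuit carton, 42 (x) x 62 (y) x 110 mm high, 0.14 kg, standing in a row with the two jars at the robot's right (not one of the cartons against the back edge of the counter). Origin: centre of its underside. Grip it across its 42 mm.
- bell: Counter bell, 80 mm in diameter, 60 mm high; leave alone. Origin: centre of the underside.
- terminal: Grey payment terminal, 172 x 72 x 38 mm, lying at the right; leave alone. Origin: centre of the underside.
There are look-alikes about, which are no part of the job. Leave any turquoise look-alike of the carton alone.

How it is judged:
By the outcome, as a careful person would: the job done as asked, in the order asked, and still so for the second after the job is handed in, with the robot touching nothing.
It also fails if it takes over 128 s, if anything falls off the work surface, if the arm or the gripper's body presses on something with over 40 N, if the wrist force passes 120 N, or if a joint passes its speed limit or range.

## Working session

There is one attempt and no reset: what is moved stays moved. The work goes in short steps, Python scripts to look and compute and a tool call to move; the robot and the scene stay as the last step left them, time stands still between calls to the robot, and variables do not carry over. Pictures are saved under pics/ and viewed, at most 14 in all, crops included, and the job is handed in when it is done.

Besides the shell and the picture viewer there is one more tool, called after ">>>" by a JSON object that holds its "op" and its "data". play_rows: Moves the arm, as the interface text tells. Its arguments: {"type":"object","properties":{"offset":{"type":"array"},"turn":{"type":"array"},"claw":{"type":"array"},"force":{"type":"number"}},"required":["offset","turn","claw"]}

```bash
ls; mkdir -p pics; python3 - <<'E'
from station import bot, snapshot, camera_model
import cv2,numpy as np
s=bot.sense();print(s)
for n in ("scene","side","wrist"):
    m=camera_model(n);print(n,m)
    cv2.imwrite(f"pics/{n}0.png",cv2.resize(snapshot(n)[:,:,::-1],(800,600),interpolation=cv2.INTER_CUBIC))
E
```

```text
pics
{'t': 0.0, 'qpos': array([ 1.24501805,  0.4683739 , -0.01157489,  1.60362082,  0.00600508,
        1.07141425, -0.05628884]), 'qvel': array([-0.00079956, -0.00191156,  0.00079284,  0.00069364, -0.00056024,
        0.00043398,  0.00012655]), 'joint_efforts': array([ 2.76670444e-04, -5.20565343e+01, -1.22580741e-02, -2.43752789e+01,
       -5.67230280e-02,  1.73211575e-02,  1.76981348e-04]), 'tcp_pos': array([ 181.12761892, -623.67558214,  232.64360872]), 'tcp_rot': array([-8.69523405e-04,  9.90026109e-01,  1.40881188e-01, -1.95219023e-04]), 'force': array([-0.53456119,  0.24326506,  0.55721556]), 'torque': array([-0.00397067,  0.00471404,  0.03067764]), 'finger_force': 0.0, 'gripper_width': 92.16591373036005}
scene {'vertical_fov': 44.034561184885156, 'cx': 256.87912901993946, 'cy': 181.91039581481135, 'extrinsics': array([[-7.32021847e-01, -6.81060441e-01,  1.73404401e-02,
         3.62943600e+02],
       [ 4.33053900e-01, -4.45507310e-01,  7.83573581e-01,
        -3.01562446e+02],
       [-5.25935676e-01,  5.81102326e-01,  6.21056964e-01,
        -1.54699303e+03],
       [ 0.00
[... 269 characters left out ...]
   [ 8.08469040e-01,  2.88748150e-01,  5.12837515e-01,
        -4.17159171e+02],
       [-4.81166806e-01, -1.77486857e-01,  8.58473599e-01,
        -1.60848522e+03],
       [ 0.00000000e+00,  0.00000000e+00,  0.00000000e+00,
         1.00000000e+00]])}
wrist {'vertical_fov': 70.7852912103499, 'cx': 258.8384412615932, 'cy': 194.41549279717574, 'extrinsics': array([[ 2.78794725e-01, -9.60349148e-01, -1.73644977e-03,
        -6.49432630e+02],
       [ 9.20864140e-01,  2.67844286e-01, -2.83317267e-01,
         3.25387755e+01],
       [ 2.72548595e-01,  7.73883255e-02,  9.59024666e-01,
        -3.91238404e+02],
       [ 0.00000000e+00,  0.00000000e+00,  0.00000000e+00,
         1.00000000e+00]])}
```

View pics/scene0.png

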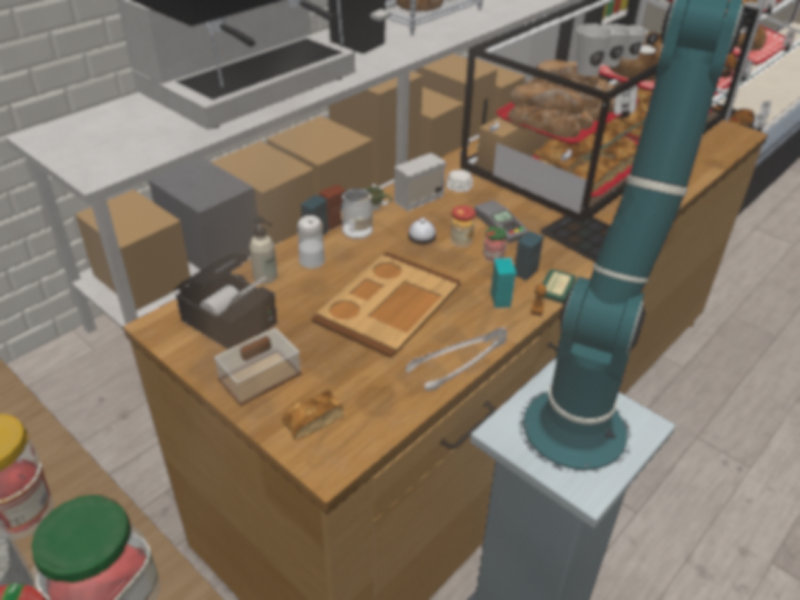

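View pics/side0.png

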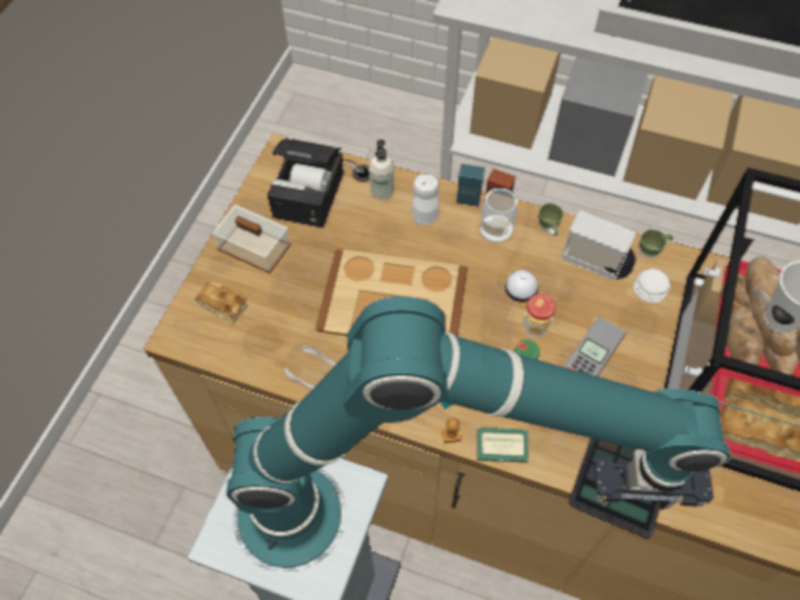

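View pics/wrist0.png

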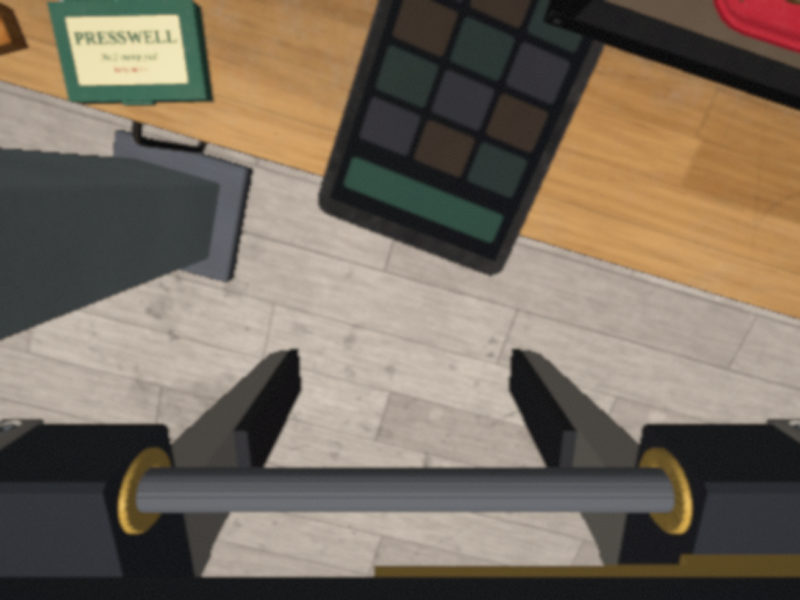

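```bash
cat > h.py <<'E'
import numpy as np, cv2
from station import bot, snapshot, camera_model
def ray(m,u,v):
    f=192/np.tan(np.radians(m["vertical_fov"])/2); E=np.array(m["extrinsics"]); R,t=E[:3,:3],E[:3,3]
    return -R.T@t, R.T@np.array([(u-m["cx"])/f,-(v-m["cy"])/f,-1])
def at(m,u,v,z):   # raw pixel -> world at height z
    c,d=ray(m,u,v); return (c+d*(z-c[2])/d[2]).round(1)
def px(m,p):
    f=192/np.tan(np.radians(m["vertical_fov"])/2); E=np.array(m["extrinsics"]); c=E[:3,:3]@np.array(p,float)+E[:3,3]
    return np.array([m["cx"]-f*c[0]/c[2], m["cy"]+f*c[1]/c[2]])
E
python3 - <<'E'
from h import *
k=.64
S=camera_model("scene");D=camera_model("side")
print("board scene",[at(S,u*k,v*k,20) for u,v in [(387,253),(459,286),(391,350),(316,317),(387,270),(344,309),(366,289)]])
print("board side",[at(D,u*k,v*k,20) for u,v in [(337,250),(467,263),(318,330),(359,268),(436,278),(397,273)]])
for n,a,b,z in [("honeylid",(463,212),(541,304),100),("jamlid",(496,235),(527,349),86),("carton",(530,240),(0,0),110),("turq",(504,266),(0,0),110),("bread",(312,410),(221,298),49),("grip",(255,346),(249,226),104),("bell",(422,230),(521,284),30),("card",(560,284),(502,445),5)]:
    print(n,at(S,a[0]*k,a[1]*k,z),at(D,b[0]*k,b[1]*k,z))
W=camera_model("wrist");c,d=ray(W,W["cx"],W["cy"]);print(c,d,px(W,[181,-624,213]))
E
```

```text
board scene [array([ 693.6, -155.5,   20. ]), array([ 464.2, -180.4,   20. ]), array([426.4, 110. ,  20. ]), array([634.9, 151.9,  20. ]), array([ 641.6, -101.2,   20. ]), array([608.2,  84.7,  20. ]), array([624.8,  -7.4,  20. ])]
board side [array([637.1, 151.7,  20. ]), array([ 707.7, -161.4,   20. ]), array([412.5, 107.5,  20. ]), array([605.6,  81.2,  20. ]), array([ 640.8, -104.1,   20. ]), array([622.9, -10.7,  20. ])]
honeylid [ 601.1 -355.5  100. ] [ 603.  -361.5  100. ]
jamlid [ 481.7 -347.7   86. ] [ 489.8 -361.6   86. ]
carton [ 386.3 -361.1  110. ] [1075.8 1384.   110. ]
turq [ 367.6 -225.6  110. ] [1075.8 1384.   110. ]
bread [399.3 372.1  49. ] [401.2 345.   49. ]
grip [582.1 366.3 104. ] [578.3 347.  104. ]
bell [ 689.7 -291.8   30. ] [ 686.3 -301.8   30. ]
card [ 292.8 -384.9    5. ] [ 291.  -370.9    5. ]
[ 257.74023504 -602.16066497  383.42168933] [-0.27247383 -0.07760253 -0.9590286 ] [258.59776599 235.43031502]
```

>>> {"op": "play_rows", "data": {"offset": [[0,0,0.5],[0.3,0.3,1.2],[0.8,0.9,2],[1.4,1.7,2],[2,2.5,2],[2.6,3.2,2],[3.2,3.9,2],[3.7,4.5,2],[4,5,2],[4,5,2]], "turn": [[0,0,0],[0,0,0],[0,0,0],[0,0,0],[0,0,0],[0,0,0],[0,0,0],[0,0,0],[0,0,0],[0,0,0]], "claw": [1,1,1,1,1,1,1,1,1,1]}}

```text
t: 1.4
tcp_pos: [423.0, -321.3, 353.6]
tcp_rot: [-0.0, 0.99, 0.144, 0.0]
force: [0.6, -0.0, 0.2]
gripper_width: 91.5
finger_force: 0.0
```

```bash
cat >> h.py <<'E'
import json
def shot(tag,size=(800,600)):
    m=camera_model("wrist"); im=snapshot("wrist")
    json.dump({k:(v.tolist() if hasattr(v,"tolist") else v) for k,v in m.items()},open(f"pics/{tag}.json","w"))
    np.save(f"pics/{tag}.npy",im); cv2.imwrite(f"pics/{tag}.png",cv2.resize(im[:,:,::-1],size,interpolation=cv2.INTER_CUBIC)); return m,im
E
python3 -c "
from h import *
print(bot.sense()['tcp_pos']);shot('w1')"
```

```text
[ 422.96117125 -321.33771257  353.55542135]
```

View pics/w1.png

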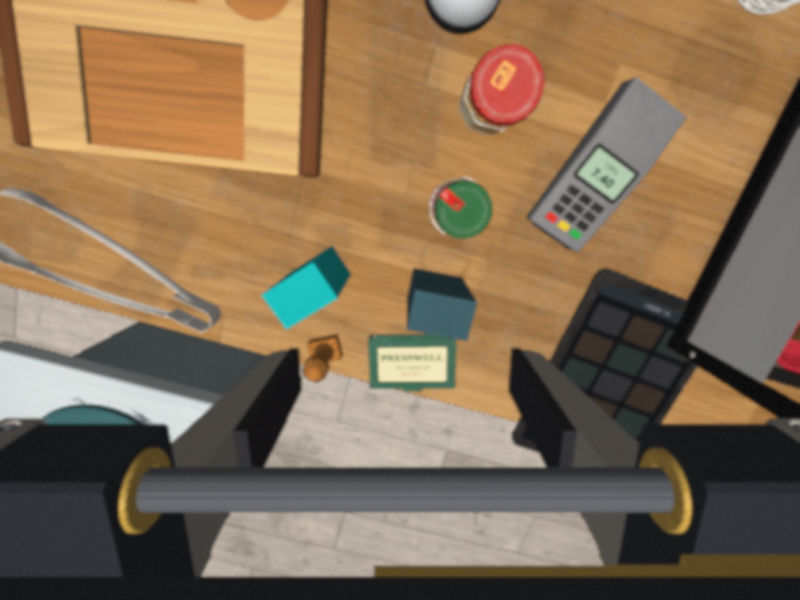

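```bash
python3 - <<'E'
from h import *
m=json.load(open("pics/w1.json"));k=.64
f=lambda l,z:[at(m,u*k,v*k,z)[:2].tolist() for u,v in l]
print("honey",f([(508,84)],100),"jam",f([(463,208)],86),"bell",f([(463,0)],30))
print("recess",f([(80,26),(244,45),(244,160),(90,143)],20))
print("board",f([(320,175),(29,147)],20),f([(29,147)],20))
print("carton",f([(409,300),(474,300),(470,340),(410,330)],110),"turq",f([(262,295),(321,262),(348,275),(290,328)],110))
im=np.load("pics/w1.npy")[:,:,::-1]
c=im[90:240,150:320];cv2.imwrite("pics/c1.png",cv2.resize(c,None,fx=4,fy=4,interpolation=cv2.INTER_CUBIC))
E
```

```text
honey [[600.4, -362.2]] jam [[489.7, -360.7]] bell [[674.4, -305.8]]
recess [[547.9, 54.7], [578.0, -105.9], [468.8, -125.9], [438.9, 36.0]]
board [[477.1, -208.7], [416.1, 98.8]] [[416.1, 98.8]]
carton [[392.7, -335.1], [410.6, -395.5], [370.2, -405.4], [363.3, -344.9]] turq [[357.0, -197.3], [404.8, -244.5], [399.9, -272.1], [331.5, -230.4]]
```

View pics/c1.png

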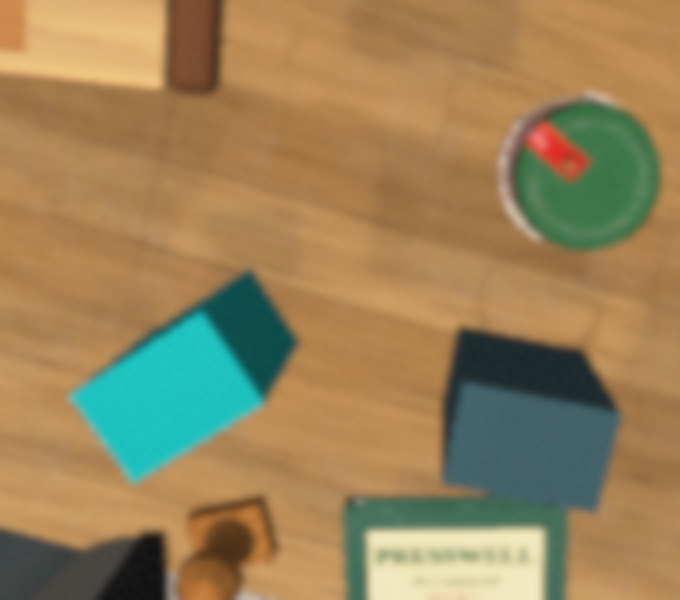

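>>> {"op": "play_rows", "data": {"offset": [[-0.1,1,0],[-0.1,2,0],[-0.1,3,0],[-0.1,4,0],[-0.1,5,0],[-0.1,6,0],[-0.1,7,0],[-0.1,8,0],[-0.1,9,0],[-0.1,10,0]], "turn": [[0,0,1],[0,0,2],[0,0,4],[0,0,6],[0,0,8],[0,0,10],[0,0,12],[0,0,14],[0,0,15],[0,0,15]], "claw": [1,1,1,1,1,1,1,1,1,1]}}

```text
t: 2.7
tcp_pos: [416.6, 275.7, 353.7]
tcp_rot: [0.001, 0.701, 0.713, 0.0]
force: [1.5, -0.4, -0.6]
gripper_width: 92.0
finger_force: 0.0
```

```bash
python3 -c "
from h import *
print(bot.sense()['tcp_pos'],bot.sense()['qpos']);shot('w2')"
```

```text
[416.60669535 275.73319846 353.7013027 ] [ 0.09678033  0.19600045 -0.8462489   1.76991254  0.15598087  1.24416162
 -0.77267738]
```

View pics/w2.png

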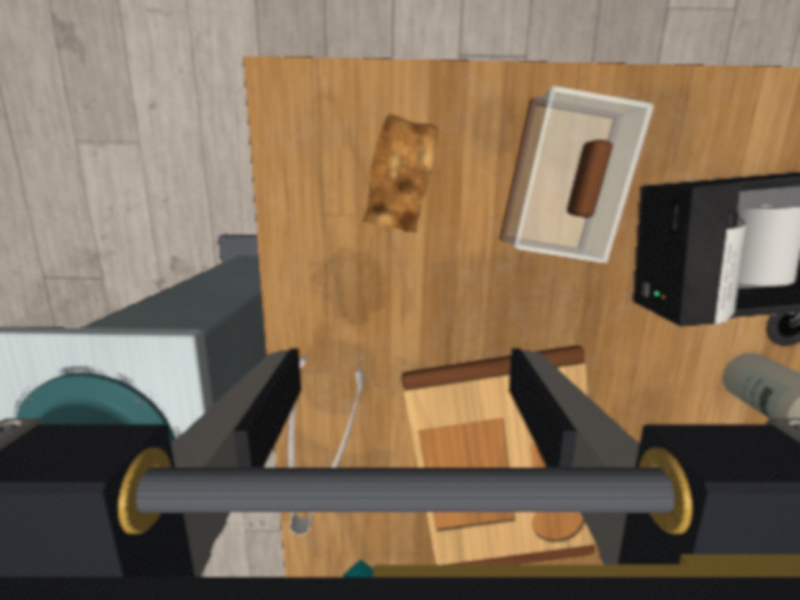

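```bash
python3 - <<'E'
from h import *
m=json.load(open("pics/w1.json"));k=.64
m2=json.load(open("pics/w2.json"))
def rect(n,m,pts,z):
    P=np.array([at(m,u,v,z)[:2] for u,v in pts]); r=cv2.minAreaRect(P.astype(np.float32)); c,s,a=r
    L=[np.linalg.norm(P[i]-P[i-1]).round(1) for i in range(4)]
    # direction of long axis
    b=cv2.boxPoints(r); e=[b[1]-b[0],b[2]-b[1]]; l=max(e,key=np.linalg.norm); ang=np.degrees(np.arctan2(l[1],l[0]))%180-90
    print(n,P.mean(0).round(1),np.round(c,1),np.round(s,1),"yaw",round(ang,1),L)
K=lambda l:[(u*k,v*k) for u,v in l]
rect("carton",m,[(150+u/4,90+v/4) for u,v in [(462,382),(618,413),(597,511),(445,485)]],110)
rect("recess",m,K([(80,26),(244,45),(244,160),(90,143)]),20)
for z in (40,49):rect("bread",m2,K([(390,116),(437,127),(415,232),(365,222)]),z)
rect("roof",m2,K([(550,87),(652,103),(607,262),(516,247)]),72)
rect("grip",m2,K([(591,139),(611,143),(588,217),(568,213)]),104)
rect("recess2",m2,K([(419,429),(504,419),(514,518),(437,529)]),20)
print([at(m2,u*k,v*k,20) for u,v in [(403,388),(583,362)]])
print(camera_model("wrist")["extrinsics"])
E
```

```text
carton [ 386.3 -370.4] [ 386.7 -370.3] [41.6 61.5] yaw 6.2 [np.float64(41.6), np.float64(60.5), np.float64(40.3), np.float64(60.3)]
recess [508.4 -35.3] [508.4 -34.9] [111.  164.8] yaw 10.5 [np.float64(110.6), np.float64(163.4), np.float64(111.0), np.float64(164.6)]
bread [411.7 358.4] [410.1 358.7] [109.4  55.4] yaw -10.5 [np.float64(109.6), np.float64(48.9), np.float64(108.5), np.float64(55.4)]
bread [411.7 358.3] [410.2 358.7] [107.3  54.3] yaw -10.6 [np.float64(107.4), np.float64(48.0), np.float64(106.5), np.float64(54.3)]
roof [587.6 358.5] [587.5 358. ] [152.3  97.7] yaw -7.0 [np.float64(150.1), np.float64(97.7), np.float64(152.3), np.float64(96.8)]
grip [582.8 358.4] [582.6 358.4] [65.8 19.3] yaw -10.0 [np.float64(65.6), np.float64(18.4), np.float64(65.8), np.float64(19.3)]
recess2 [508.7 -29.6] [509.1 -29. ] [111.3 164.3] yaw 10.5 [np.float64(164.3), np.float64(111.4), np.float64(159.7), np.float64(109.5)]
[array([417.5, 100.8,  20. ]), array([641.2, 140.6,  20. ])]
[[ 9.99657240e-01  2.61471437e-02 -1.31522838e-03 -4.20686501e+02]
 [-2.54947686e-02  9.60835345e-01 -2.75944661e-01 -1.98304626e+02]
 [-5.95144677e-03  2.75883609e-01  9.61172625e-01 -5.82811568e+02]
 [ 0.00000000e+00  0.00000000e+00  0.00000000e+00  1.00000000e+00]]
```

>>> {"op": "play_rows", "data": {"offset": [[0,0.4,-0.4],[-0.1,0.9,-1.1],[-0.1,1.3,-1.9],[-0.1,1.38,-2.7],[-0.1,1.38,-3.4],[-0.1,1.38,-4.1],[-0.1,1.38,-4.7],[-0.1,1.38,-5.1],[-0.1,1.38,-5.35],[-0.1,1.38,-5.37]], "turn": [[0,0,-1],[0,0,-2],[0,0,-2.3],[0,0,-2.3],[0,0,-2.3],[0,0,-2.3],[0,0,-2.3],[0,0,-2.3],[0,0,-2.3],[0,0,-2.3]], "claw": [1,1,1,1,1,1,1,1,1,1]}}

```text
t: 4.0
tcp_pos: [409.7, 357.5, 30.6]
tcp_rot: [0.0, 0.768, 0.64, -0.001]
force: [0.2, -0.3, 0.3]
gripper_width: 92.1
finger_force: 0.0
```

>>> {"op": "play_rows", "data": {"offset": [[0,0,0],[0,0,0],[0,0,0],[0,0,0],[0,0,0],[0,0,0],[0,0,0],[0,0,0],[0,0,0.1],[0,0,0.3]], "turn": [[0,0,0],[0,0,0],[0,0,0],[0,0,0],[0,0,0],[0,0,0],[0,0,0],[0,0,0],[0,0,0],[0,0,0]], "claw": [0.5,0.5,0.5,0.5,0.5,0.5,0.5,0.5,0.5,0.5], "force": 10}}

```text
t: 5.25
tcp_pos: [408.8, 358.2, 49.4]
tcp_rot: [-0.0, 0.768, 0.641, -0.001]
force: [0.6, -0.4, -1.2]
gripper_width: 62.5
finger_force: 10.0
```

```bash
python3 -c "
from h import *
print(bot.sense()['tcp_pos'],bot.sense()['qpos']);shot('w3')"
```

```text
[408.78246659 358.234823    49.38075043] [-0.30145476  0.65539616 -0.6153454   1.94965764  0.56553087  0.71544209
 -1.4392348 ]
```

View pics/w3.png

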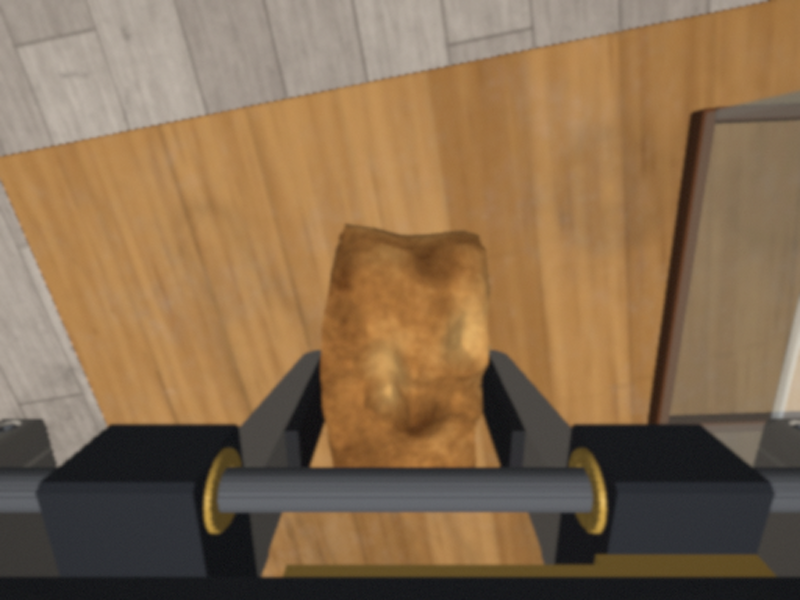

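```bash
python3 - <<'E'
from h import *
m=json.load(open("pics/w3.json"));k=.64
s=bot.sense();a=np.radians(79.7);ax=np.array([np.cos(a),np.sin(a)])
for z in (50,60,66):print(z,[((at(m,u*k,v*k,z)[:2]-s['tcp_pos'][:2])@ax).round(1) for u,v in [(347,226),(415,236),(480,235)]])
print([at(m,u*k,v*k,15) for u,v in [(693,112),(655,420)]])
E
```

```text
50 [np.float64(62.6), np.float64(59.1), np.float64(59.4)]
60 [np.float64(63.7), np.float64(60.4), np.float64(60.8)]
66 [np.float64(64.2), np.float64(61.1), np.float64(61.5)]
[array([541.4, 441.2,  15. ]), array([524.5, 301.5,  15. ])]
```

>>> {"op": "play_rows", "data": {"offset": [[0,0,0.5],[0.1,-0.3,0.9],[0.3,-1.1,1],[0.6,-2,1],[0.8,-3,1],[1.1,-4,1],[1.3,-5,1],[1.5,-5.9,1],[1.66,-6.4,0.9],[1.66,-6.5,0.8]], "turn": [[0,0,0],[0,0,0.3],[0,0,0.8],[0,0,1.4],[0,0,2],[0,0,2.6],[0,0,3.2],[0,0,3.7],[0,0,4.1],[0,0,4.14]], "claw": [0.5,0.5,0.5,0.5,0.5,0.5,0.5,0.5,0.5,0.5]}}

```text
t: 6.55
tcp_pos: [509.4, -33.9, 97.3]
tcp_rot: [0.0, 0.642, 0.767, 0.0]
force: [-0.4, 0.7, -1.3]
gripper_width: 62.0
finger_force: 10.0
```

```bash
python3 -c "
from h import *
print(bot.sense()['tcp_pos'],bot.sense()['qpos']);shot('w4')"
```

```text
[509.42469086 -33.9373668   97.33393722] [ 0.59474444  0.561429   -0.74233642  2.00697007  0.54015621  0.7763656
 -0.29291319]
```

View pics/w4.png

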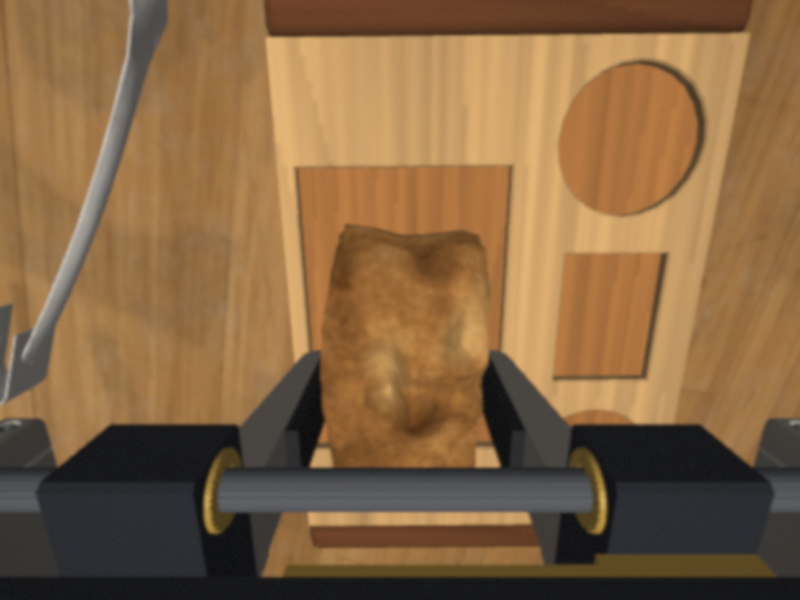

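```bash
python3 - <<'E'
from h import *
m=json.load(open("pics/w4.json"));k=.64
# visible rim points at z=20 with board coords; fit SE2
P=[((296,167),(-106,84)),((511,166),(6,84)),((565,253),(38,38)),((666,252),(94,38)),((647,378),(94,-38)),((554,378),(38,-38)),((631,61),(66,132)),((631,215),(66,58))]
A=np.array([at(m,u*k,v*k,20)[:2] for (u,v),_ in P]);B=np.array([b for _,b in P],float)
H,U=A.mean(0),B.mean(0);C=(B-U).T@(A-H);th=np.arctan2(C[0,1]-C[1,0],C[0,0]+C[1,1]);R=np.array([[np.cos(th),-np.sin(th)],[np.sin(th),np.cos(th)]])
t=H-R@U;print("board",t.round(1),np.degrees(th).round(2));print((A-(B@R.T+t)).round(1).tolist())
for b in [(-50,0),(66,95),(66,-95),(66,0)]:print(b,(R@b+t).round(1))
E
```

```text
board [557.7 -22.8] 11.15
[[1.6, 1.4], [0.2, -0.5], [-0.1, -0.0], [-1.2, -0.7], [-0.9, 0.2], [-0.3, 1.3], [-4.4, -2.4], [5.0, 0.6]]
(-50, 0) [508.7 -32.5]
(66, 95) [604.1  83.2]
(66, -95) [ 640.9 -103.3]
(66, 0) [622.5 -10.1]
```

>>> {"op": "play_rows", "data": {"offset": [[0,0,-0.25],[0,0,-0.5],[0,0,-0.68],[0,0,-0.78],[0,0,-0.83],[0,0,-0.86],[0,0,-0.88],[0,0,-0.88],[0,0,-0.88],[0,0,-0.88]], "turn": [[0,0,0],[0,0,0],[0,0,0],[0,0,0],[0,0,0],[0,0,0],[0,0,0],[0,0,0],[0,0,0],[0,0,0]], "claw": [0.5,0.5,0.5,0.5,0.5,0.5,0.5,0.5,0.5,0.5]}}

```text
t: 7.85
tcp_pos: [509.2, -31.4, 45.0]
tcp_rot: [0.0, 0.64, 0.768, 0.0]
force: [-1.4, -0.3, 5.4]
gripper_width: 62.1
finger_force: 10.0
```

>>> {"op": "play_rows", "data": {"offset": [[0,0,0],[0,0,0],[0,0,0],[0,0,0.1],[0,0,0.4],[0,0,0.9],[0,0,1.6],[0,0.5,2.2],[0.1,1.2,2.4],[0.2,2,2.4]], "turn": [[0,0,0],[0,0,0],[0,0,0],[0,0,0],[0,0,0],[0,0,0],[0,0,0],[0,0,0],[0,0,-0.5],[0,0,-1]], "claw": [0.72,0.8,0.88,0.88,0.88,0.88,0.88,0.88,0.88,0.88]}}

```text
t: 9.1
tcp_pos: [522.1, 89.3, 191.3]
tcp_rot: [0.002, 0.674, 0.738, 0.001]
force: [-0.1, -1.1, -0.2]
gripper_width: 81.2
finger_force: 0.0
```

>>> {"op": "play_rows", "data": {"offset": [[0,0.4,0.3],[0.2,0.9,0.7],[0.4,1.5,0.7],[0.6,2.1,0.7],[0.8,2.7,0.7],[0.9,3.2,0.7],[1,3.6,0.7],[1.03,3.8,0.7],[1.03,3.85,0.7],[1.03,3.85,0.7]], "turn": [[0,0,0],[0,0,-0.5],[0,0,-1],[0,0,-1.5],[0,0,-2],[0,0,-2.5],[0,0,-2.8],[0,0,-2.8],[0,0,-2.8],[0,0,-2.8]], "claw": [0.7,0.6,0.6,0.6,0.6,0.6,0.6,0.6,0.6,0.6]}}

```text
t: 10.35
tcp_pos: [582.7, 318.8, 230.8]
tcp_rot: [0.0, 0.758, 0.652, -0.0]
force: [0.9, 0.2, -0.4]
gripper_width: 55.2
finger_force: 0.0
```

```bash
python3 -c "
from h import *
print(bot.sense()['tcp_pos'],bot.sense()['tcp_rot'],bot.sense()['qpos']);shot('w5')"
```

```text
[582.74638484 318.75783851 230.82221911] [ 2.38649978e-04  7.58240638e-01  6.51974732e-01 -1.65358773e-04] [-0.05268012  0.62043408 -0.74494908  1.53035561  0.44368156  1.16606343
 -1.03197113]
```

View pics/w5.png

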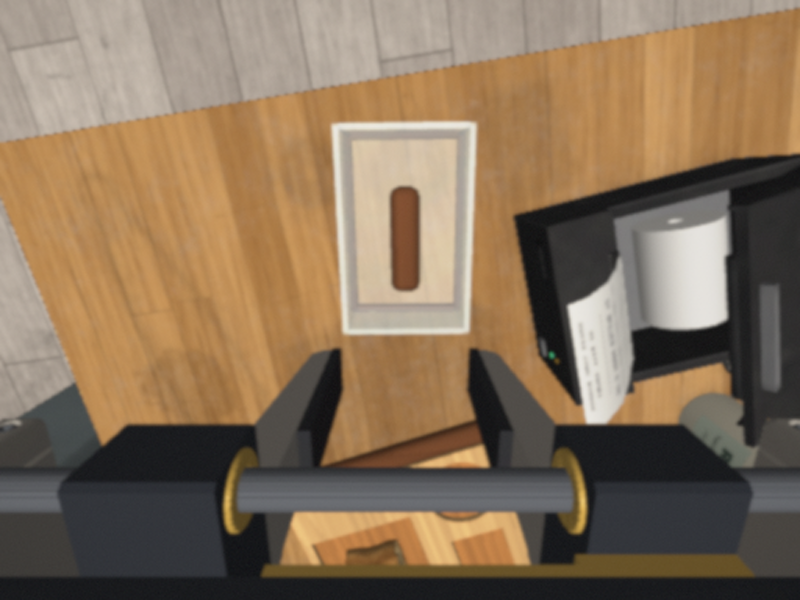

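```bash
python3 - <<'E'
from h import *
m=json.load(open("pics/w5.json"));k=.64
P=np.array([at(m,u*k,v*k,104)[:2] for u,v in [(392,187),(418,187),(418,290),(391,290)]])
print(P,P.mean(0));d=P[1]+P[0]-P[2]-P[3];print(np.degrees(np.arctan2(d[1],d[0])))
P=np.array([at(m,u*k,v*k,72)[:2] for u,v in [(332,123),(476,123),(469,332),(344,333)]])
print(P,P.mean(0));d=P[1]+P[0]-P[2]-P[3];print(np.degrees(np.arctan2(d[1],d[0])))
E
```

```text
[[585.8 393.9]
 [602.1 391.4]
 [592.6 324.7]
 [574.5 327.5]] [588.75  359.375]
81.11802768988348
[[551.2 440.9]
 [647.7 426.2]
 [626.9 276.9]
 [530.4 290.7]] [589.05  358.675]
82.09231595236899
```

>>> {"op": "play_rows", "data": {"offset": [[0.1,0.3,-0.3],[0.1,0.6,-0.8],[0.1,0.66,-1.3],[0.1,0.66,-1.7],[0.1,0.66,-2],[0.1,0.66,-2.2],[0.1,0.66,-2.27],[0.1,0.66,-2.27],[0.1,0.66,-2.27],[0.1,0.66,-2.27]], "turn": [[0,0,0],[0,0,0],[0,0,0],[0,0,0],[0,0,0],[0,0,0],[0,0,0],[0,0,0],[0,0,0],[0,0,0]], "claw": [0.6,0.6,0.6,0.6,0.6,0.6,0.6,0.6,0.4,0.3], "force": 25}}

```text
t: 11.65
tcp_pos: [589.0, 359.4, 95.1]
tcp_rot: [0.0, 0.758, 0.652, 0.001]
force: [0.3, 0.7, 0.8]
gripper_width: 37.2
finger_force: 0.0
```

>>> {"op": "play_rows", "data": {"offset": [[0,0,0],[0,0,0],[0,0,0],[0,0,0],[0,0,0],[0,0,0.2],[0,0,0.5],[0,0,1],[0,0,1.5],[0,0,1.5]], "turn": [[0,0,0],[0,0,0],[0,0,0],[0,0,0],[0,0,0],[0,0,0],[0,0,0],[0,0,0],[0,0,0],[0,0,0]], "claw": [0.1,0.1,0.1,0.1,0.1,0.1,0.1,0.1,0.1,0.1], "force": 25}}

```text
t: 12.9
tcp_pos: [589.9, 360.6, 188.0]
tcp_rot: [0.0, 0.758, 0.652, 0.003]
force: [-0.0, 1.0, -3.9]
gripper_width: 19.7
finger_force: 25.0
```

>>> {"op": "play_rows", "data": {"offset": [[-0.1,-0.4,0],[-0.25,-1.1,0],[-0.4,-1.9,0],[-0.6,-2.8,0],[-0.8,-3.7,0],[-1,-4.6,0],[-1.15,-5.4,0],[-1.25,-6.1,0],[-1.33,-6.52,-0.1],[-1.33,-6.52,-0.1]], "turn": [[0,0,0],[0,0,0.4],[0,0,0.9],[0,0,1.4],[0,0,2],[0,0,2.6],[0,0,3.2],[0,0,3.6],[0,0,3.82],[0,0,3.82]], "claw": [0.1,0.1,0.1,0.1,0.1,0.1,0.1,0.1,0.1,0.1]}}

```text
t: 14.15
tcp_pos: [507.5, -34.6, 177.1]
tcp_rot: [-0.001, 0.641, 0.767, -0.001]
force: [-0.2, 1.0, -4.1]
gripper_width: 20.0
finger_force: 25.0
```

```bash
python3 -c "
from h import *
print(bot.sense()['tcp_pos'],bot.sense()['tcp_rot'],bot.sense()['qpos']);shot('w6')"
```

```text
[507.54598939 -34.61042253 177.08371493] [-0.00085146  0.64120203  0.76737072 -0.00118298] [ 0.69739047  0.45548668 -0.85911746  1.95292742  0.4296526   0.92836188
 -0.19850508]
```

View pics/w6.png

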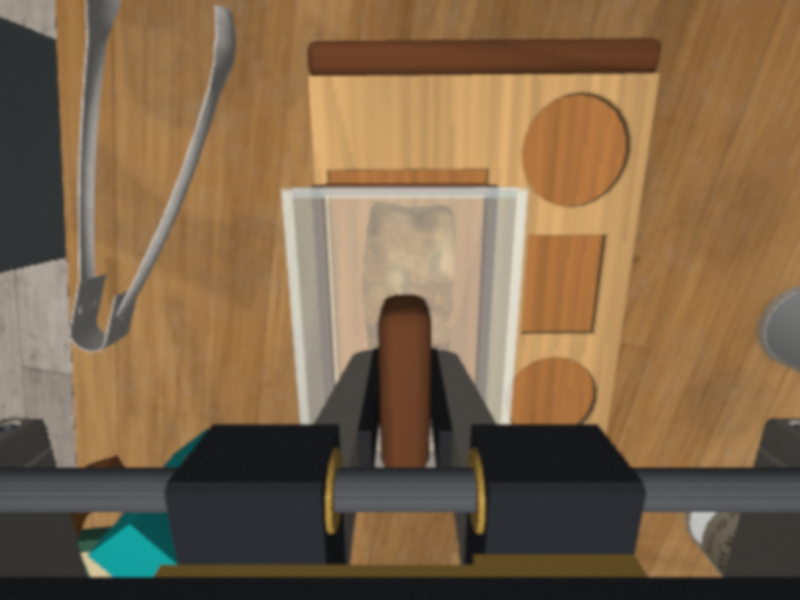

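```bash
cat >> h.py <<'E'
def fit(A,B):
    A=np.array(A,float);B=np.array(B,float);H,U=A.mean(0),B.mean(0);C=(B-U).T@(A-H);th=np.arctan2(C[0,1]-C[1,0],C[0,0]+C[1,1]);R=np.array([[np.cos(th),-np.sin(th)],[np.sin(th),np.cos(th)]])
    t=H-R@U;print("board",t.round(1),np.degrees(th).round(2),(A-(B@R.T+t)).round(1).tolist())
    for b in [(-50,0),(66,95),(66,-95),(66,0)]:print(b,(R@b+t).round(1))
E
python3 - <<'E'
from h import *
k=.64
for n,P in [("w4",[((296,167),(-106,84)),((511,166),(6,84)),((565,253),(38,38)),((666,252),(94,38)),((647,378),(94,-38)),((554,378),(38,-38))]),
 ("w6",[((329,170),(-106,84)),((488,169),(6,84)),((605,235),(94,38)),((593,332),(94,-38)),((577,149),(66,95)),((553,394),(66,-95))])]:
    m=json.load(open(f"pics/{n}.json"))
    fit([at(m,u*k,v*k,20)[:2] for (u,v),_ in P],[b for _,b in P])
print(bot.sense()['tcp_pos'])
m=json.load(open("pics/w6.json"))
print([at(m,u*k,v*k,177-94.7+z) for u,v,z in [(285,189,72),(527,189,72)]])
E
```

```text
board [557.4 -22.4] 10.77 [[1.5, 0.2], [-0.0, -1.0], [-0.0, -0.3], [-1.3, -0.6], [-0.5, 0.4], [0.3, 1.2]]
(-50, 0) [508.3 -31.7]
(66, 95) [604.5  83.3]
(66, -95) [ 640.  -103.4]
(66, 0) [622.3 -10. ]
board [557.8 -21.9] 10.85 [[1.8, -0.4], [0.3, -1.2], [-1.0, -1.8], [-1.3, -0.5], [0.3, 0.2], [-0.2, 3.6]]
(-50, 0) [508.7 -31.3]
(66, 95) [604.8  83.9]
(66, -95) [ 640.5 -102.7]
(66, 0) [622.6  -9.4]
[508.22076861 -32.57539513 177.68383329]
[array([447. ,  31.5, 154.3]), array([541.3,  48.6, 154.3])]
```

>>> {"op": "play_rows", "data": {"offset": [[0,0,-0.2],[0,0,-0.45],[0,0,-0.7],[0,0,-0.85],[0,0,-0.95],[0,0,-1.02],[0,0,-1.08],[0,0,-1.12],[0,0,-1.15],[0,0,-1.16]], "turn": [[0,0,0],[0,0,0.05],[0,0,0.05],[0,0,0.05],[0,0,0.05],[0,0,0.05],[0,0,0.05],[0,0,0.05],[0,0,0.05],[0,0,0.05]], "claw": [0.1,0.1,0.1,0.1,0.1,0.1,0.1,0.1,0.1,0.1]}}

```text
t: 15.45
tcp_pos: [509.0, -32.1, 108.8]
tcp_rot: [0.0, 0.638, 0.77, 0.0]
force: [-0.8, -0.3, -4.2]
gripper_width: 19.8
finger_force: 25.0
```

>>> {"op": "play_rows", "data": {"offset": [[0,0,-0.01],[0,0,-0.02],[0,0,-0.03],[0,0,-0.03],[0,0,-0.03],[0,0,-0.03],[0,0,-0.03],[0,0,-0.03],[0,0,-0.03],[0,0,-0.03]], "turn": [[0,0,0],[0,0,0],[0,0,0],[0,0,0],[0,0,0],[0,0,0],[0,0,0],[0,0,0],[0,0,0],[0,0,0]], "claw": [0.1,0.1,0.1,0.1,0.1,0.1,0.1,0.1,0.1,0.1]}}

```text
t: 16.7
tcp_pos: [509.0, -31.9, 107.5]
tcp_rot: [0.0, 0.638, 0.77, -0.0]
force: [-2.7, 0.4, 5.9]
gripper_width: 19.7
finger_force: 25.0
```

>>> {"op": "play_rows", "data": {"offset": [[0,0,0.01],[0,0,0.01],[0,0,0.01],[0,0,0.2],[0,0,0.7],[0,0,1.3],[0,0,1.9],[0,-0.4,2.3],[0,-0.9,2.3],[0,-1.5,2.3]], "turn": [[0,0,0],[0,0,0],[0,0,0],[0,0,0],[0,0,0],[0,0,0],[0,0,0],[0,0,-2],[0,0,-4],[0,0,-6]], "claw": [0.4,0.45,0.45,0.45,0.45,0.45,0.45,0.6,0.8,0.8]}}

```text
t: 17.95
tcp_pos: [509.2, -122.4, 246.4]
tcp_rot: [0.001, 0.817, 0.577, 0.001]
force: [0.9, 0.1, -1.0]
gripper_width: 69.2
finger_force: 0.0
```

```bash
python3 - <<'E'
from h import *
m=json.load(open("pics/w1.json"));k=.64
print("term",[at(m,u*k,v*k,38)[:2] for u,v in [(528,218),(577,250),(686,118),(636,80)]])
im=cv2.cvtColor(np.load("pics/w1.npy"),cv2.COLOR_RGB2HSV)
for n,lo,hi,box,z in [("jam",(50,80,40),(90,255,255),(260,100,330,165),86),("honey",(0,120,60),(8,255,255),(290,20,360,90),100)]:
    x0,y0,x1,y1=box;M=cv2.inRange(im,lo,hi)
    if n=="honey":M|=cv2.inRange(im,(172,120,60),(180,255,255))
    c=max(cv2.findContours(M[y0:y1,x0:x1],cv2.RETR_EXTERNAL,cv2.CHAIN_APPROX_NONE)[0],key=cv2.contourArea)
    (cx,cy),r=cv2.minEnclosingCircle(c);print(n,at(m,cx+x0,cy+y0,z),r*2/270*(498-z))
s=bot.sense();print(s['tcp_pos'],s['tcp_rot'],s['qpos'])
E
```

```text
term [array([ 498.6, -438.9]), array([ 481.4, -503.6]), array([ 638. , -556.6]), array([ 655.5, -492.7])]
jam [ 489.  -360.6   86. ] 54.70075745759187
honey [ 599.9 -361.5  100. ] 78.84603166933412
[ 509.22960807 -122.41437371  246.37853858] [8.51131539e-04 8.16652131e-01 5.77129321e-01 5.64559193e-04] [ 0.81475866  0.34960434 -0.77956181  1.85983852  0.28302162  1.04385658
 -0.41875594]
```

>>> {"op": "play_rows", "data": {"offset": [[0,-0.6,0],[0,-1.2,0],[-0.1,-1.9,0],[-0.2,-2.5,0],[-0.3,-3.1,0],[-0.33,-3.6,-0.2],[-0.33,-3.9,-0.6],[-0.33,-3.98,-1.1],[-0.33,-3.98,-1.5],[-0.33,-3.98,-1.7]], "turn": [[0,0,-2],[0,0,-4],[0,0,-6],[0,0,-8],[0,0,-10],[0,0,-11],[0,0,-12],[0,0,-12],[0,0,-12],[0,0,-12]], "claw": [0.92,0.92,0.92,0.92,0.92,0.92,0.92,0.92,0.92,0.92]}}

```text
t: 19.2
tcp_pos: [488.8, -360.5, 142.3]
tcp_rot: [-0.001, 0.996, 0.094, -0.0]
force: [-0.4, -0.0, 0.9]
gripper_width: 84.6
finger_force: 0.0
```

```bash
python3 - <<'E'
from h import *
s=bot.sense();print(s['tcp_pos'],s['tcp_rot'],s['qpos']);shot('w7')
E
```

```text
[ 488.84705033 -360.45986614  142.28758514] [-5.84542166e-04  9.95596764e-01  9.37371520e-02 -2.96864443e-04] [ 0.90118341  0.54789087 -0.42798848  1.76160298  0.28023913  0.89388828
 -1.03183404]
```

View pics/w7.png

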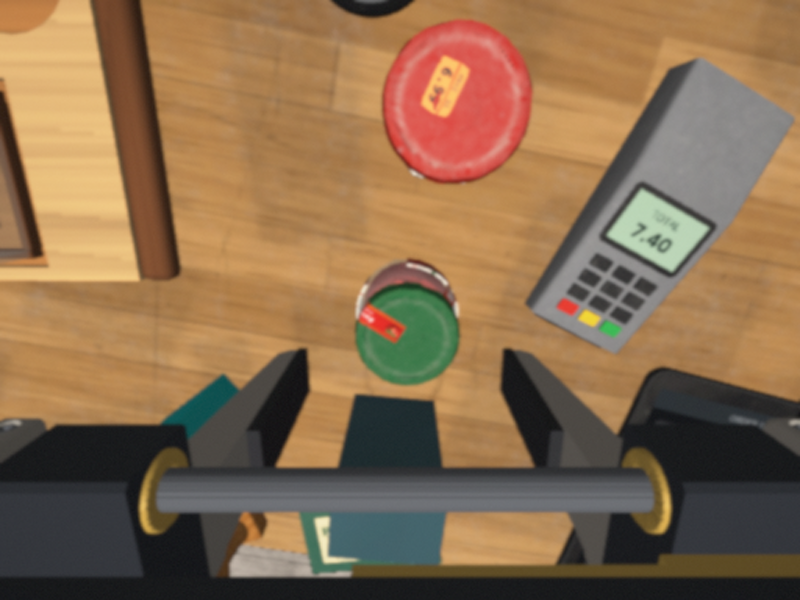

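```bash
python3 - <<'E'
from h import *
m=json.load(open("pics/w7.json"));k=.64
print(at(m,408*k,333*k,86),at(m,458*k,101*k,100),at(m,384*k,101*k,100)-at(m,532*k,101*k,100),at(m,356*k,333*k,86)-at(m,460*k,333*k,86))
E
```

```text
[ 491.7 -362.1   86. ] [ 601.8 -362.   100. ] [-11.5  60.6   0. ] [-10.1  53.3   0. ]
```

>>> {"op": "play_rows", "data": {"offset": [[0,0,-0.3],[0,0,-0.7],[0,0,-1.1],[0,0,-1.35],[0,0,-1.48],[0,0,-1.5],[0,0,-1.5],[0,0,-1.5],[0,0,-1.5],[0,0,-1.5]], "turn": [[0,0,0],[0,0,0],[0,0,0],[0,0,0],[0,0,0],[0,0,0],[0,0,0],[0,0,0],[0,0,0],[0,0,0]], "claw": [0.92,0.92,0.92,0.92,0.92,0.92,0.85,0.75,0.65,0.5], "force": 25}}

```text
t: 20.5
tcp_pos: [489.4, -361.2, 53.5]
tcp_rot: [0.0, 0.996, 0.094, 0.0]
force: [-0.2, -0.3, 2.3]
gripper_width: 58.8
finger_force: 25.0
```

>>> {"op": "play_rows", "data": {"offset": [[0,0,0],[0,0,0],[0,0,0],[0,0,0],[0,0,0],[0,0,0.2],[0,0,0.6],[0,0,1],[0,0,1.3],[0,0,1.3]], "turn": [[0,0,0],[0,0,0],[0,0,0],[0,0,0],[0,0,0],[0,0,0],[0,0,0],[0,0,0],[0,0,0],[0,0,0]], "claw": [0.5,0.5,0.5,0.5,0.5,0.5,0.5,0.5,0.5,0.5], "force": 25}}

```text
t: 21.75
tcp_pos: [489.6, -361.0, 132.1]
tcp_rot: [0.001, 0.996, 0.094, 0.001]
force: [1.0, -0.4, -4.3]
gripper_width: 58.9
finger_force: 25.0
```

>>> {"op": "play_rows", "data": {"offset": [[0.1,0,0.6],[0.3,0.4,1],[0.6,1.2,1.1],[1,2.1,1.1],[1.4,3.1,1.1],[1.7,4.1,1.1],[1.91,5.1,1.1],[1.91,6.1,1.1],[1.91,6.9,1.1],[1.91,7.4,1]], "turn": [[0,0,0],[0,0,0],[0,0,0],[0,0,0],[0,0,0],[0,0,0],[0,0,0],[0,0,0],[0,0,0],[0,0,0]], "claw": [0.5,0.5,0.5,0.5,0.5,0.5,0.5,0.5,0.5,0.5]}}

```text
t: 23.0
tcp_pos: [602.7, 86.8, 190.1]
tcp_rot: [-0.001, 0.995, 0.095, -0.001]
force: [1.0, -0.2, -4.7]
gripper_width: 58.9
finger_force: 25.0
```

>>> {"op": "play_rows", "data": {"offset": [[0,0,-0.3],[0,0,-0.7],[0,0,-1.1],[0,0,-1.4],[0,0,-1.65],[0,0,-1.8],[0,0,-1.92],[0,0,-1.99],[0,0,-2.03],[0,0,-2.05]], "turn": [[0,0,0],[0,0,0],[0,0,0],[0,0,0],[0,0,0],[0,0,0],[0,0,0],[0,0,0],[0,0,0],[0,0,0]], "claw": [0.5,0.5,0.5,0.5,0.5,0.5,0.5,0.5,0.5,0.5]}}

```text
t: 24.25
tcp_pos: [603.9, 83.2, 68.2]
tcp_rot: [0.0, 0.996, 0.094, 0.0]
force: [0.2, 0.1, -4.4]
gripper_width: 59.3
finger_force: 25.0
```

>>> {"op": "play_rows", "data": {"offset": [[0,0,-0.01],[0,0,-0.02],[0,0,-0.03],[0,0,-0.035],[0,0,-0.035],[0,0,-0.035],[0,0,-0.035],[0,0,-0.035],[0,0,-0.035],[0,0,-0.035]], "turn": [[0,0,0],[0,0,0],[0,0,0],[0,0,0],[0,0,0],[0,0,0],[0,0,0],[0,0,0],[0,0,0],[0,0,0]], "claw": [0.5,0.5,0.5,0.5,0.5,0.5,0.5,0.5,0.5,0.5]}}

```text
t: 25.5
tcp_pos: [603.9, 83.2, 66.5]
tcp_rot: [0.0, 0.996, 0.094, 0.0]
force: [-3.7, -0.8, 5.9]
gripper_width: 59.1
finger_force: 25.0
```

>>> {"op": "play_rows", "data": {"offset": [[0,0,0.01],[0,0,0.01],[0,0,0.01],[0,0,0.3],[0,0,0.9],[0,0,1.6],[0,0,2.05],[0,-0.6,2.2],[0,-1.4,2.2],[0,-2.3,2.2]], "turn": [[0,0,0],[0,0,0],[0,0,0],[0,0,0],[0,0,0],[0,0,0],[0,0,0],[0,0,0],[0,0,0],[0,0,0]], "claw": [0.75,0.85,0.85,0.85,0.85,0.85,0.85,1,1,1]}}

```text
t: 26.75
tcp_pos: [604.1, -55.3, 199.6]
tcp_rot: [0.0, 0.996, 0.095, 0.001]
force: [0.6, -0.4, 0.1]
gripper_width: 91.9
finger_force: 0.0
```

>>> {"op": "play_rows", "data": {"offset": [[0,-0.9,0],[0,-1.9,0],[0,-2.9,0],[0,-3.8,0],[-0.04,-4.5,0],[-0.04,-5,0],[-0.04,-5.12,-0.4],[-0.04,-5.12,-0.9],[-0.04,-5.12,-1.3],[-0.04,-5.12,-1.5]], "turn": [[0,0,0],[0,0,0],[0,0,0],[0,0,0],[0,0,0],[0,0,0],[0,0,0],[0,0,0],[0,0,0],[0,0,0]], "claw": [1,1,1,1,1,1,1,1,1,1]}}

```text
t: 28.0
tcp_pos: [600.6, -359.5, 105.4]
tcp_rot: [-0.001, 0.996, 0.095, -0.001]
force: [-0.7, 0.1, -0.1]
gripper_width: 91.9
finger_force: 0.0
```

>>> {"op": "play_rows", "data": {"offset": [[0,0,-0.2],[0,0,-0.45],[0,0,-0.6],[0,0,-0.68],[0,0,-0.7],[0,0,-0.7],[0,0,-0.7],[0,0,-0.7],[0,0,-0.7],[0,0,-0.7]], "turn": [[0,0,0],[0,0,0],[0,0,0],[0,0,0],[0,0,0],[0,0,0],[0,0,0],[0,0,0],[0,0,0],[0,0,0]], "claw": [1,1,1,1,1,0.9,0.8,0.7,0.6,0.5], "force": 28}}

```text
t: 29.25
tcp_pos: [601.5, -361.9, 66.2]
tcp_rot: [0.0, 0.996, 0.094, 0.0]
force: [0.2, 1.1, 1.4]
gripper_width: 63.9
finger_force: 28.0
```

>>> {"op": "play_rows", "data": {"offset": [[0,0,0],[0,0,0],[0,0,0],[0,0,0],[0,0,0],[0,0,0.2],[0,0,0.6],[0,0,1],[0,0,1.3],[0,0,1.3]], "turn": [[0,0,0],[0,0,0],[0,0,0],[0,0,0],[0,0,0],[0,0,0],[0,0,0],[0,0,0],[0,0,0],[0,0,0]], "claw": [0.5,0.5,0.5,0.5,0.5,0.5,0.5,0.5,0.5,0.5], "force": 28}}

```text
t: 30.5
tcp_pos: [602.4, -362.6, 146.3]
tcp_rot: [0.001, 0.996, 0.094, 0.002]
force: [0.1, 0.2, -4.6]
gripper_width: 64.1
finger_force: 28.0
```

>>> {"op": "play_rows", "data": {"offset": [[0,0,-0.4],[0,0,-0.8],[0,0,-1.1],[0,0,-1.22],[0,0,-1.27],[0,0,-1.29],[0,0,-1.3],[0,0,-1.3],[0,0,-1.3],[0,0,-1.3]], "turn": [[0,0,0],[0,0,0],[0,0,0],[0,0,0],[0,0,0],[0,0,0],[0,0,0],[0,0,0],[0,0,0],[0,0,0]], "claw": [0.5,0.5,0.5,0.5,0.5,0.5,0.5,0.5,0.5,0.5]}}

```text
t: 31.75
tcp_pos: [601.5, -362.1, 66.2]
tcp_rot: [0.0, 0.996, 0.094, 0.0]
force: [-0.6, -0.7, -3.2]
gripper_width: 63.9
finger_force: 28.0
```

>>> {"op": "play_rows", "data": {"offset": [[0,0,0],[0,0,0],[0,0,-0.1],[0,0,-0.2],[0,0,-0.3],[0,0,-0.3],[0,0,-0.3],[0,0,-0.3],[0,0,-0.3],[0,0,-0.3]], "turn": [[0,0,0],[0,0,0],[0,0,0],[0,0,0],[0,0,0],[0,0,0],[0,0,0],[0,0,0],[0,0,0],[0,0,0]], "claw": [0.8,0.9,0.9,0.9,0.9,0.8,0.7,0.6,0.5,0.5]}}

```text
t: 33.0
tcp_pos: [601.4, -361.9, 48.0]
tcp_rot: [-0.0, 0.996, 0.094, 0.0]
force: [0.5, 1.0, -0.2]
gripper_width: 62.8
finger_force: 28.0
```

>>> {"op": "play_rows", "data": {"offset": [[0,0,0],[0,0,0],[0,0,0],[0,0,0],[0,0,0.2],[0,0,0.6],[0,0,1.2],[0,0,1.7],[0,0,2],[0,0,2]], "turn": [[0,0,0],[0,0,0],[0,0,0],[0,0,0],[0,0,0],[0,0,0],[0,0,0],[0,0,0],[0,0,0],[0,0,0]], "claw": [0.5,0.5,0.5,0.5,0.5,0.5,0.5,0.5,0.5,0.5]}}

```text
t: 34.25
tcp_pos: [602.1, -362.5, 170.1]
tcp_rot: [0.001, 0.996, 0.094, 0.001]
force: [0.9, 0.1, -6.0]
gripper_width: 62.9
finger_force: 28.0
```

>>> {"op": "play_rows", "data": {"offset": [[0.1,0.4,0],[0.2,1,0],[0.35,1.8,0],[0.5,2.6,0],[0.6,3.4,0],[0.65,4,0],[0.65,4.31,-0.2],[0.65,4.31,-0.6],[0.65,4.31,-0.9],[0.65,4.31,-1.1]], "turn": [[0,0,0],[0,0,0],[0,0,0],[0,0,0],[0,0,0],[0,0,0],[0,0,0],[0,0,0],[0,0,0],[0,0,0]], "claw": [0.5,0.5,0.5,0.5,0.5,0.5,0.5,0.5,0.5,0.5]}}

```text
t: 35.5
tcp_pos: [639.3, -104.3, 99.7]
tcp_rot: [-0.0, 0.996, 0.093, -0.001]
force: [-0.9, 0.4, -4.4]
gripper_width: 62.9
finger_force: 28.0
```

```bash
python3 - <<'E'
from h import *
s=bot.sense();print(s['tcp_pos'],s['tcp_rot'],s['qpos']);shot('w8')
E
```

```text
[ 639.27003206 -104.27466293   99.68740975] [-9.98574339e-05  9.95665767e-01  9.29938425e-02 -1.34750558e-03] [ 0.42318627  0.66881371 -0.44165175  1.67735517  0.35198329  0.87790036
 -1.54773671]
```

View pics/w8.png

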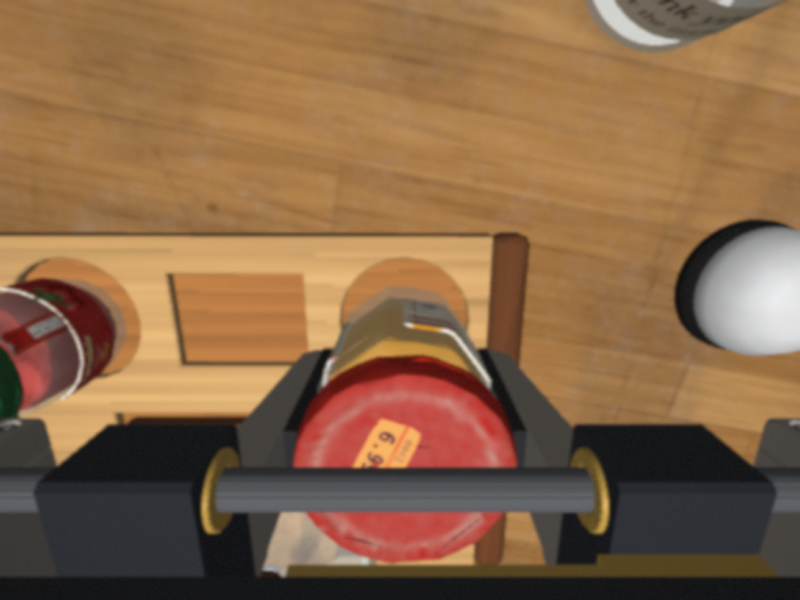

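>>> {"op": "play_rows", "data": {"offset": [[0,0,-0.2],[0,0,-0.4],[0,0,-0.52],[0,0,-0.58],[0,0,-0.62],[0,0,-0.65],[0,0,-0.67],[0,0,-0.68],[0,0,-0.69],[0,0,-0.69]], "turn": [[0,0,0],[0,0,0],[0,0,0],[0,0,0],[0,0,0],[0,0,0],[0,0,0],[0,0,0],[0,0,0],[0,0,0]], "claw": [0.5,0.5,0.5,0.5,0.5,0.5,0.5,0.5,0.5,0.5]}}

```text
t: 36.8
tcp_pos: [640.6, -103.4, 61.0]
tcp_rot: [0.0, 0.996, 0.094, 0.0]
force: [-1.8, -0.2, -1.7]
gripper_width: 63.2
finger_force: 28.0
```

>>> {"op": "play_rows", "data": {"offset": [[0,0,-0.01],[0,0,-0.02],[0,0,-0.02],[0,0,-0.02],[0,0,-0.02],[0,0,-0.02],[0,0,-0.02],[0,0,-0.02],[0,0,-0.02],[0,0,-0.02]], "turn": [[0,0,0],[0,0,0],[0,0,0],[0,0,0],[0,0,0],[0,0,0],[0,0,0],[0,0,0],[0,0,0],[0,0,0]], "claw": [0.5,0.5,0.5,0.5,0.5,0.5,0.5,0.5,0.5,0.5]}}

```text
t: 38.05
tcp_pos: [641.0, -103.3, 60.9]
tcp_rot: [0.0, 0.996, 0.094, 0.001]
force: [-4.2, 0.6, 6.8]
gripper_width: 62.9
finger_force: 28.0
```

```bash
python3 - <<'E'
from h import *
m=json.load(open("pics/w7.json"));k=.64
P=[at(m,u*k,v*k,0)[:2] for u,v in [(357,397),(436,403)]];d=P[0]-P[1];M=(P[0]+P[1])/2
a=np.arctan2(d[1],d[0]);print(P,np.linalg.norm(d),np.degrees(a)-90,M-21*np.array([np.sin(a),-np.cos(a)]))
im=cv2.cvtColor(np.load("pics/w1.npy"),cv2.COLOR_RGB2HSV);print(im[200,300-10],im[198,285])
E
```

```text
[array([ 401.2, -339.9]), array([ 407.6, -401. ])] 61.434273821703165 5.979716134956234 [ 383.5142644  -372.63770389]
[ 96  90 105] [ 96  92 105]
```

>>> {"op": "play_rows", "data": {"offset": [[0,0,0.02],[0,0,0.02],[0,0,0.02],[0,0,0.3],[0,0,0.9],[0,0,1.7],[-0.1,-0.1,2.4],[-0.5,-0.5,2.5],[-1.1,-1.1,2.5],[-1.8,-1.9,2.5]], "turn": [[0,0,0],[0,0,0],[0,0,0],[0,0,0],[0,0,0],[0,0,0],[0,0,1],[0,0,3],[0,0,5],[0,0,7]], "claw": [0.8,0.93,0.93,0.93,0.93,0.93,0.93,0.8,0.7,0.65]}}

```text
t: 39.3
tcp_pos: [532.9, -216.5, 210.8]
tcp_rot: [0.001, 0.92, 0.393, 0.001]
force: [0.1, -0.6, -0.1]
gripper_width: 60.1
finger_force: 0.0
```

>>> {"op": "play_rows", "data": {"offset": [[-0.5,-0.6,0],[-1,-1.1,0],[-1.5,-1.7,0],[-2,-2.2,0],[-2.4,-2.5,-0.1],[-2.45,-2.57,-0.2],[-2.45,-2.57,-0.4],[-2.45,-2.57,-0.7],[-2.45,-2.57,-1],[-2.45,-2.57,-1.1]], "turn": [[0,0,2],[0,0,4],[0,0,6],[0,0,8],[0,0,9.5],[0,0,10.1],[0,0,10.1],[0,0,10.1],[0,0,10.1],[0,0,10.1]], "claw": [0.7,0.7,0.7,0.7,0.7,0.7,0.7,0.7,0.7,0.7]}}

```text
t: 40.55
tcp_pos: [385.9, -369.6, 141.5]
tcp_rot: [-0.001, 0.667, 0.745, 0.0]
force: [0.7, 0.3, -0.1]
gripper_width: 64.3
finger_force: 0.0
```

>>> {"op": "play_rows", "data": {"offset": [[0,0,-0.3],[0,0,-0.7],[0,0,-1],[0,0,-1.25],[0,0,-1.38],[0,0,-1.4],[0,0,-1.4],[0,0,-1.4],[0,0,-1.4],[0,0,-1.4]], "turn": [[0,0,0],[0,0,0],[0,0,0],[0,0,0],[0,0,0],[0,0,0],[0,0,0],[0,0,0],[0,0,0],[0,0,0]], "claw": [0.7,0.7,0.7,0.7,0.7,0.7,0.6,0.5,0.4,0.3], "force": 12}}

```text
t: 41.8
tcp_pos: [386.5, -370.9, 59.8]
tcp_rot: [0.001, 0.668, 0.745, -0.0]
force: [-0.4, -0.7, 3.0]
gripper_width: 42.3
finger_force: 11.9
```

>>> {"op": "play_rows", "data": {"offset": [[0,0,0],[0,0,0],[0,0,0],[0,0,0],[0,0,0.2],[0,0,0.6],[0,0,1.2],[0,0,1.8],[0,0,2.3],[0,0,2.3]], "turn": [[0,0,0],[0,0,0],[0,0,0],[0,0,0],[0,0,0],[0,0,0],[0,0,0],[0,0,0],[0,0,0],[0,0,0]], "claw": [0.3,0.3,0.3,0.3,0.3,0.3,0.3,0.3,0.3,0.3], "force": 12}}

```text
t: 43.05
tcp_pos: [387.0, -371.3, 199.4]
tcp_rot: [0.002, 0.668, 0.745, -0.0]
force: [0.2, 0.3, -1.0]
gripper_width: 42.1
finger_force: 11.9
```

```bash
python3 - <<'E'
from h import *
s=bot.sense();print(s['tcp_pos'],s['tcp_rot'],s['qpos']);m,im=shot('w9')
M=cv2.inRange(cv2.cvtColor(im,cv2.COLOR_RGB2HSV),(90,50,60),(106,150,160))
c=max(cv2.findContours(M,cv2.RETR_EXTERNAL,cv2.CHAIN_APPROX_NONE)[0],key=cv2.contourArea)
print(cv2.contourArea(c),cv2.boundingRect(c),cv2.minAreaRect(c))
E
```

```text
[ 386.97050611 -371.29658428  199.37736297] [ 2.01173355e-03  6.67587592e-01  7.44528448e-01 -3.88522765e-04] [ 1.34366316  0.44773109 -0.80584078  1.87779138  0.38853155  0.97511025
  0.4740673 ]
6287.0 (209, 233, 102, 67) ((259.5, 266.0), (101.0, 66.0), 0.0)
```

>>> {"op": "play_rows", "data": {"offset": [[0.2,0.3,0],[0.6,0.9,0],[1.1,1.7,0],[1.6,2.5,0],[2.1,3.3,0],[2.6,4.1,0],[3.1,4.9,0],[3.6,5.5,0],[3.9,5.95,0],[3.95,6.03,0]], "turn": [[0,0,0.1],[0,0,0.2],[0,0,0.3],[0,0,0.4],[0,0,0.5],[0,0,0.6],[0,0,0.7],[0,0,0.8],[0,0,0.92],[0,0,0.92]], "claw": [0.3,0.3,0.3,0.3,0.3,0.3,0.3,0.3,0.3,0.3]}}

```text
t: 44.35
tcp_pos: [622.7, -3.9, 195.8]
tcp_rot: [-0.002, 0.635, 0.773, 0.0]
force: [-0.0, 0.5, -1.0]
gripper_width: 42.3
finger_force: 11.9
```

```bash
python3 - <<'E'
from h import *
m=json.load(open("pics/w9.json"));a=np.radians(96.2);ax=np.array([np.cos(a),np.sin(a)]);ay=np.array([ax[1],-ax[0]])
for u in (212,260,308):
    p=at(m,u,233,249.6)[:2]-[387,-371.3];print(p@ax,p@ay)
s=bot.sense();print(s['tcp_pos'],s['tcp_rot'],s['qpos']);shot('w10')
E
```

```text
33.888355707193114 -19.353277434655674
33.9024851019793 -0.038780279404583944
33.905814561194944 19.375131972243764
[622.71812607  -3.87325276 195.82598893] [-1.71545548e-03  6.34716708e-01  7.72742955e-01  2.86893520e-04] [ 0.52800644  0.61469216 -0.8142496   1.66591448  0.49187574  1.08059569
 -0.23782326]
```

View pics/w10.png

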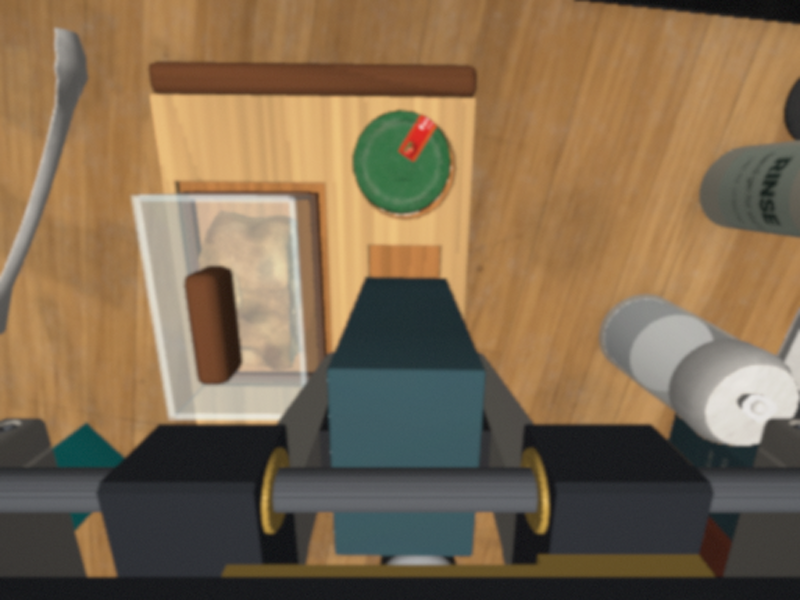

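>>> {"op": "play_rows", "data": {"offset": [[0,-0.04,-0.3],[0,-0.04,-0.7],[0,-0.04,-1.1],[0,-0.04,-1.45],[0,-0.04,-1.7],[0,-0.04,-1.85],[0,-0.04,-1.95],[0,-0.04,-2.01],[0,-0.04,-2.04],[0,-0.04,-2.05]], "turn": [[0,0,0],[0,0,0],[0,0,0],[0,0,0],[0,0,0],[0,0,0],[0,0,0],[0,0,0],[0,0,0],[0,0,0]], "claw": [0.3,0.3,0.3,0.3,0.3,0.3,0.3,0.3,0.3,0.3]}}

```text
t: 45.65
tcp_pos: [623.4, -11.2, 74.5]
tcp_rot: [0.0, 0.637, 0.771, 0.0]
force: [0.3, -0.5, -1.6]
gripper_width: 42.0
finger_force: 11.9
```

>>> {"op": "play_rows", "data": {"offset": [[0,0,-0.01],[0,0,-0.02],[0,0,-0.03],[0,0,-0.035],[0,0,-0.035],[0,0,-0.035],[0,0,-0.035],[0,0,-0.035],[0,0,-0.035],[0,0,-0.035]], "turn": [[0,0,0],[0,0,0],[0,0,0],[0,0,0],[0,0,0],[0,0,0],[0,0,0],[0,0,0],[0,0,0],[0,0,0]], "claw": [0.3,0.3,0.3,0.3,0.3,0.3,0.3,0.3,0.3,0.3]}}

```text
t: 46.9
tcp_pos: [623.3, -11.2, 72.8]
tcp_rot: [0.0, 0.637, 0.771, -0.0]
force: [-2.4, -0.8, 5.8]
gripper_width: 42.2
finger_force: 11.9
```

>>> {"op": "play_rows", "data": {"offset": [[0,0,0.01],[0,0,0.01],[0,0,0.01],[0,0,0.3],[0,0,0.9],[0,0,1.7],[0,0,2.4],[0,0,2.8],[-0.2,0.6,3],[-0.4,1.3,3]], "turn": [[0,0,0],[0,0,0],[0,0,0],[0,0,0],[0,0,0],[0,0,0],[0,0,0],[0,0,0],[0,0,0],[0,0,0]], "claw": [0.55,0.65,0.65,0.65,0.65,0.65,0.65,0.65,0.65,0.65]}}

```text
t: 48.15
tcp_pos: [599.7, 67.2, 254.7]
tcp_rot: [0.001, 0.638, 0.77, 0.001]
force: [-1.1, 0.7, 0.0]
gripper_width: 59.8
finger_force: 0.0
```

>>> {"op": "play_rows", "data": {"offset": [[-0.3,0.5,0],[-0.7,1,0],[-1.2,1.6,0],[-1.8,2.2,0],[-2.3,2.8,0],[-2.8,3.4,0],[-3.2,4,0],[-3.4,4.4,0],[-3.4,4.5,0],[-3.4,4.5,0]], "turn": [[0,0,0],[0,0,0],[0,0,0],[0,0,0],[0,0,0],[0,0,0],[0,0,0],[0,0,0],[0,0,0],[0,0,0]], "claw": [0.65,0.65,0.65,0.65,0.65,0.65,0.65,0.65,0.65,0.65]}}

```text
t: 49.4
tcp_pos: [395.8, 336.5, 252.6]
tcp_rot: [0.0, 0.637, 0.771, 0.0]
force: [-0.4, 0.2, -0.3]
gripper_width: 60.0
finger_force: 0.0
```

```bash
python3 - <<'E'
from h import *
o=[]
for n in ("scene","side"):
    im=snapshot(n)[:,:,::-1];m=camera_model(n);u,v=px(m,[565,-30,50]).astype(int);print(n,u,v)
    o.append(cv2.resize(im[v-75:v+75,u-65:u+65],(390,450),interpolation=cv2.INTER_CUBIC))
cv2.imwrite("pics/fin.png",np.hstack(o))
E
```

```text
scene 249 183
side 253 184
```

View pics/fin.png

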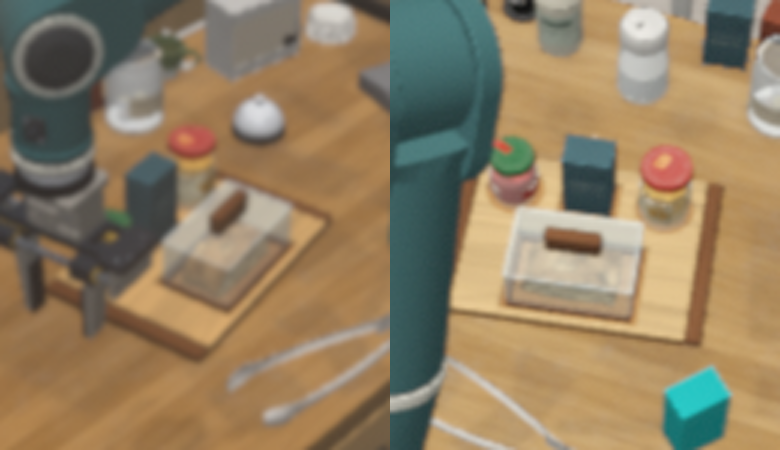

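The final picture shows the cover in the big recess at about (575,265) with the bread inside it. The jam at (513,165), carton at (588,175) and honey at (665,185) all stand upright behind it, and the bell hasn't moved.

```bash
python3 -c "
from h import *
print(bot.job_done())"
```

```text
the job is handed in; nothing more can be done
None
```

The tasting board is laid out as asked and handed in after about 50 s: focaccia under the cover in the big recess, jam left, honey right, carton upright between them, nothing toppled, bell and terminal not touched.

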